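# Load a whetstone into the flattening machine and lock it with the keeper rod

## Robot

A 6-joint arm with a two-finger parallel gripper is mounted at the origin on the work surface. World frame = base frame: x ahead of the robot, y to its left, z up, the work surface at z = 0. Lengths are in m, angles in rad, forces in N, time in s.
With the tool pointing down it reaches from about 0.425 to 0.95 m from the base axis. Payload 14.7 kg.
Tool frame: the origin (TCP) lies between the finger pads; the fingertips stand 17 mm ahead of it and the grasp point (between the pads) lies 2 mm behind it; z points along the fingers, y is the line along which they close (so a half turn about z gives the same grasp; the last joint's range is limited). The gripper opens to 85 mm and grips with 20 to 120 N. Pads are 22 mm wide; open, the fingers measure 114 mm over their backs; the gripper's body (76 mm by 85 mm) begins 54 mm behind the grasp point. The pads swing forward as they close: fully open they stand 13 mm farther back than shut.
Start: joints at [-1.336, 0.48, 1.596, -0, 1.065, -0.047], TCP at [0.181, -0.624, 0.248] pointing down, gripper open.
Joint ranges: [-2.75, 2.75], [-0.82, 2.05], [0.23, 2.67], [-1.56, 4.7], [0.09, 2.69], [-2.92, 2.92]. Speed limits (rad/s): [1.89, 1.89, 2.39, 3.01, 3.01, 3.01].

## Interface

Orientations are given as a unit quaternion [w, x, y, z].
In Python, from plant import manip gives the robot as it stands. The module is installed in compiled form; this text tells all that it offers.
- The arm moves only by the tool servo_tool, never from a script. Its argument "plan" is a list of rows, each an object with "delta_pos": the shift along the tool's x, y, z each as a share of 60 mm, from -1 to 1, a list of three; "roll": the turn about the tool's z as a share of pi rad, from -1 to 1; "hand": the closure, from 0 (fully open) to 1 (shut). In form: [{"delta_pos": [dx, dy, dz], "roll": roll, "hand": hand}, ...]. A call has 1 to 20 rows; each row shifts and turns the commanded pose from where the row before left it, along the tool's axes as they then stand; what a row does not reach is not made up. A row lasts 1/8 s, in which the tool goes at most 62.5 mm and 10.7 degrees, less where a joint would pass 70% of its speed; a pose out of reach is approached as far as the arm can. A call with a number of a shift or a turn outside -1 to 1 is refused whole. A call with a gripper value outside its range is refused whole. The fingers move at their own pace and stop on an object; "newtons" is the grip in N (left out, the last holds). Time passes only in rows, so rows that do not move let the fingers close. It gives the time, the measured TCP pose, the force, the opening and the grip force at its end, in the units of the state.
- manip.state(): the state, without advancing time (a new reading comes with each control period).
- manip.snapshot(name): name is "side" or "top"; returns a dict with "color" (480x640x3 uint8, red, green, blue), "camera_matrix" (3x3 intrinsics, pixels), "world_from_camera" (4x4, takes a point from camera to world coordinates). Camera axes: x right, y up, looking along -z (the intrinsics and any distortion apply to the point x, -y, -z); pixel columns grow to the right and rows downward; lengths in m; the calibration is good to about 2 mm. A picture is of the moment at which its call begins. There is no depth.
- manip.job_done(): hands the job in; it is judged then, once.
Trained networks look in a picture, given as the dict that the camera call returned (one of the last four; its "shot" number tells which), for a name from the list of things; names that differ only in an ending like _2 or _b are one class to them, and where a whole thing is asked for, a point or a joint stands for the part that bears it (a point fixed in the world has none). Each returns a list of dicts, best first, with "p" (0 to 1); they miss things now and then, are a little off and sometimes report something else, mostly with a low value. They report only what shows in the picture. A call takes as long as a camera call. They do not tell look-alikes from the thing itself.
- manip.regions_of(picture, label): "region" (480x640 bool, what is visible of it) and "extent" ([left, top, right, bottom] in pixels, round what is visible of it).
- manip.place_of(picture, label): "location" ([column, row] in pixels: a listed point, or the origin of a listed thing).
The state is a dict: "time_s": time; "q": joint angles; "dq": joint speeds; "joint_torque": joint torques, N m; "tool_pos": TCP position; "tool_rot": TCP orientation; "wrist_force": force on the tool from outside, world axes, zero at the start; "torque": the same for the moment, N m; "opening": opening from 0.0 (shut) to 1.0 (fully open); "grip_force": force on a finger pad.
Only numpy, scipy, OpenCV 4.12 (cv2) and the standard library are available. Lean on these libraries where they do the work, as an engineer would, in place of code of your own. Each camera call takes 0.05 s, during which the arm holds its last target. There are 200 camera calls.

## Task

Load the whetstone that sits on a black base into the flattening machine's sled: its short ledge goes right home under the lip of the toe stop and its long ledge lies flat between the two ears, holding the sensing pin down; let go of it there. Then lock it with the keeper rod, taken from its rest: slide the rod through both ears, over the long ledge, until its collar is up against the ear, and let go. Do not push the other things on the bench out of their places.

Things in the scene. Friction and masses are not known exactly. Their poses are not given: they have to be found in the camera images.
- stone: The whetstone to load: pale stone block 185 x 55 x 26 mm high on a black base plate 235 x 66 x 14 mm (40 mm high in all), 0.65 to 0.95 kg, flat on the table at any yaw. Origin: centre of the base's underside; z up, x lengthwise. Block: x -82.5 to +102.5, y +-27.5, z 14 to 40 mm, so the base has a SHORT 15 mm ledge at +x and a LONG 35 mm ledge at -x. Centre of mass near x = +7 mm.
- stone_toe (a point): Middle of the lower edge of the base's short-ledge end: x = +117.5 mm, y = 0, z = 0 in the whetstone's frame.
- machine: Stone-flattening machine, fixed, place and yaw vary: grey bed 645 x 150 x 38 mm high, two steel guide rails, an aluminium sled (does not move) and a wheel head. Origin on the table under the nest; x along the bed towards the wheel head and toe stop, z up. Bed from x = -170 to +475 mm; wheel and head at x = 250 to 475, y = -95 to +110 mm, up to 300 mm high.
- nest (a point): Nest on the sled's flat bed, 74 mm above the table, axes as the machine. With the whetstone fully home its frame coincides with this one (short ledge, +x, to the toe stop). Bed: x -142 to +145, y +-56 mm; open at -x. Two side guides 8 mm high, x -50 to +80 mm, inner faces y = +-35.5 mm, upper inner edges bevelled 4 mm, keep the base in line.
- toe_stop (a point): Foot of the toe stop's upright face, against which the short-ledge end of the base comes home: x = +118 mm on the bed from the nest, axes as the machine. From this 68 mm wide steel block a lip overhangs the bed by 11 mm (to x = +107 mm from the nest), underside 18.5 mm, top 28.5 mm above the bed: the 14 mm base is set down short of the lip, then slid in under it.
- ear_mid (a point): Midway between the two ears on the axis of their holes (the machine's y), 24 mm above the bed: x = -100, y = 0, z = +24 mm from the nest, axes as the machine. Ears: steel plates 28 mm long, 40 mm high, from y = 38 to 50 mm on each side, each with a 16 mm hole. The rod may enter from either side; it clears the seated long ledge by about 2 mm and the stone block by 11 mm.
- sense_pin (a joint): Stone-present pin: a 10 mm round-headed steel plunger standing 7 mm out of the bed midway between the ears (x = -100, y = 0 from the nest). Value: metres pressed, 0 = up, 0.007 = level with the bed (limit 0.0085). Spring 0.9 N rising to 2 N: the whetstone's own weight holds it down.
- rod: Keeper rod: round steel, 12 mm in diameter, 125 mm from collar to rounded nose, with a ridged round handle 24 mm in diameter (collar 28 mm); 170 mm in all, 0.13 to 0.22 kg. Origin: on the axis at the collar's face towards the nose; x along the axis to the nose. Handle: x -45 to -5 mm. Starts level in its rest, axis 55 mm above the table; lifts straight up. Roll about its axis is of no account.
- rod_tip (a point): End of the keeper rod's nose, 125 mm from the collar along the rod's x.
- rack: The rod's rest, fixed, place and yaw vary: a dark steel strip 110 x 45 x 10 mm with two forked uprights 63 mm high, 28 mm wide, at x = -50 and +45 mm. Origin: centre of the underside; x along the strip. At the start the rod lies along +x in the 16 mm notches, collar at x = -62 mm, its handle free beyond the strip.
- spare: Bystander: a smaller bare whetstone without a base, 150 x 50 x 24 mm, lying flat; origin under its centre.
- dresser: Bystander: a grey dressing stick 100 x 25 x 25 mm lying along its x; origin under its centre.
- oil: Bystander: an upright white oil bottle, 58 mm in diameter, 135 mm high; origin under its centre.
- tin: Bystander: an open steel tin 85 x 60 x 26 mm; origin under its centre.
- driver: Bystander: a screwdriver 190 mm long lying along its x, at most about 35 mm thick; origin under its middle.
- strop: Bystander: a flat leather-faced wooden paddle 205 x 50 x 16 mm, narrower handle at its -x end; origin near its middle, underside.
- brush: Bystander: a brush 190 mm long lying along its x, at most about 40 mm high; origin under its middle.
- shears: Bystander: closed scissors 200 x 80 mm lying flat along its x, 8 mm thick; origin under the pivot.
Mind the look-alikes: they are no part of the job. Leave any orange look-alike of the rod alone.

How it is judged:
On the way, in this order (a step that is already met when the one before it is completed fails the run):
1. the whetstone lies home in the nest, short ledge under the lip, holding the sensing pin down, and has been let go (x of stone_toe in the frame of nest between 0.1125 and 0.1225 m and y of stone_toe in the frame of nest between -0.004 and 0.004 m and z of stone_toe in the frame of nest between -0.003 and 0.003 m and angle between the x axis of stone and the x axis of machine, either way round below 0.05 rad and value of joint sense_pin above 0.0055 m and contact force between the fingers and stone below 0.05 N), for 0.3 s.
2. the keeper rod is through both ears with its collar up against an ear (x of rod in the frame of ear_mid between -0.006 and 0.006 m and z of rod in the frame of ear_mid between -0.006 and 0.006 m and x of rod_tip in the frame of ear_mid between -0.006 and 0.006 m and z of rod_tip in the frame of ear_mid between -0.006 and 0.006 m and ((y of rod in the frame of ear_mid between 0 and 0.058 m and y of rod_tip in the frame of ear_mid below -0.06 m) or (y of rod in the frame of ear_mid between -0.058 and 0 m and y of rod_tip in the frame of ear_mid above 0.06 m))), for 0.2 s.
At the end, for the whole second after the job is handed in: The whetstone is home in the nest (5 mm lengthwise, 4 mm sideways, 3 mm high, 0.05 rad), short ledge under the lip, pin at least 5.5 mm down; the rod is through both ears (6 mm of the hole axis), nose past the far ear, collar within 8 mm of the near ear; both released and at rest (all of step 2 and x of stone_toe in the frame of nest between 0.1125 and 0.1225 m and y of stone_toe in the frame of nest between -0.004 and 0.004 m and z of stone_toe in the frame of nest between -0.003 and 0.003 m and angle between the x axis of stone and the x axis of machine, either way round below 0.05 rad and value of joint sense_pin above 0.0055 m and linear speed of each of stone, rod below 0.01 m/s and angular speed of each of stone, rod below 0.1 rad/s); the robot touches nothing.
It fails at once if a bystander is shoved or lifted more than 30 mm: the spare bare stone, the dressing stick, the oil bottle, the tin, the screwdriver, the brush, the scissors, the strop paddle (distance of any of spare, dresser, oil, tin, driver, brush, shears, strop from where it was at the start of the episode above 0.03 m).
It also fails if it takes over 70 s, if anything falls off the work surface, if the arm or the gripper's body presses on something with over 40 N, if the wrist force passes 120 N, or if a joint passes its speed limit or range.

## Working session

There is one attempt and no reset: what is moved stays moved. The work goes in short steps, Python scripts to look and compute and a tool call to move; the robot and the scene stay as the last step left them, time stands still between calls to the robot, and variables do not carry over. Pictures are saved under pics/ and viewed, at most 10 in all, crops included, and the job is handed in when it is done.

Besides the shell and the picture viewer there is one more tool, called after ">>>" by a JSON object that holds its "op" and its "data", one argument or row to a line. servo_tool: Moves the arm, as the interface text tells. Shift numbers are shares of 60 mm and turn numbers shares of pi rad, none past 1 either way. Its arguments: {"type":"object","properties":{"plan":{"type":"array"},"newtons":{"type":"number"}},"required":["plan"]}

```bash
mkdir -p pics
cat > h.py <<'E'
import numpy as np, cv2, sys
from plant import manip
def snap(n,save=None):
    s=manip.snapshot(n)
    if save: cv2.imwrite('pics/%s.png'%save, s['color'][:,:,::-1])
    return s
def proj(s,P):
    T=np.linalg.inv(s['world_from_camera']); P=np.atleast_2d(np.asarray(P,float))
    c=P@T[:3,:3].T+T[:3,3]; c=c*[1,-1,-1]; u=c@np.array(s['camera_matrix']).T
    return u[:,:2]/u[:,2:]
def ray(s,px):
    T=s['world_from_camera']; d=np.linalg.inv(s['camera_matrix'])@[px[0],px[1],1.]
    return T[:3,3], T[:3,:3]@(d*[1,-1,-1])
def onz(s,px,z):
    o,d=ray(s,px); return o+d*(z-o[2])/d[2]
def tri(a,pa,b,pb):
    A=np.zeros((3,3));r=np.zeros(3)
    for s,p in((a,pa),(b,pb)):
        o,d=ray(s,p);d=d/np.linalg.norm(d);M=np.eye(3)-np.outer(d,d);A+=M;r+=M@o
    return np.linalg.solve(A,r)
E
python3 - <<'E'
from h import *
np.set_printoptions(precision=4,suppress=True)
t=snap('top','top0');s=snap('side','side0')
print(t.keys(),manip.state())
for c in(t,s): print(c['camera_matrix'],c['world_from_camera'])
for n in ['stone','stone_toe','machine','nest','toe_stop','ear_mid','rod','rod_tip','rack','spare','dresser','oil','tin','driver','strop','brush','shears']:
    for k,c in(('t',t),('s',s)): print(n,k,[(np.round(d['location'],1),round(d['p'],2)) for d in manip.place_of(c,n)[:3]])
E
```

```text
dict_keys(['color', 'camera_matrix', 'world_from_camera', 'shot']) {'time_s': 0.1, 'q': array([-1.3356,  0.4808,  1.5968,  0.    ,  1.0651, -0.0466]), 'dq': array([-0.0006, -0.0006, -0.0029, -0.0005, -0.0002, -0.0015]), 'joint_torque': array([  0.0006, -95.2256, -43.1041,  -0.0001,   0.0052,  -0.    ]), 'tool_pos': array([ 0.1807, -0.624 ,  0.2477]), 'tool_rot': array([-0.0005,  0.9901,  0.1404, -0.    ]), 'wrist_force': array([ 0.1434, -0.1399, -0.1945]), 'torque': array([0.0025, 0.0375, 0.0362]), 'grip_force': 0.0, 'opening': 0.9992974294112748}
[[486.4824   0.     320.367 ]
 [  0.     486.4824 240.9701]
 [  0.       0.       1.    ]] [[-0.018   0.9867 -0.1616  0.3612]
 [-0.9998 -0.0171  0.007   0.0171]
 [ 0.0042  0.1617  0.9868  1.2034]
 [ 0.      0.      0.      1.    ]]
[[536.31     0.     315.5801]
 [  0.     536.31   245.2976]
 [  0.       0.       1.    ]] [[-0.8372  0.3977 -0.3754  0.0035]
 [-0.5469 -0.6116  0.5716  0.7978]
 [-0.0023  0.6839  0.7296  1.0821]
 [ 0.      0.      0.      1.    ]]
stone t [(array([170.4, 263.6]), 0.55), (array([313.3, 184.6]), 0.52)]
stone s [(a
[... 1149 characters left out ...]
9, 297.9]), 0.62)]
dresser t [(array([421.9, 201.8]), 0.9)]
dresser s [(array([327.1, 194.5]), 0.81)]
oil t [(array([235.6, 227.8]), 0.87)]
oil s [(array([241. , 304.5]), 0.77), (array([388.5, 211.4]), 0.2)]
tin t [(array([344.3, 311.9]), 0.92)]
tin s [(array([372. , 272.7]), 0.61)]
driver t [(array([267.5, 148.2]), 0.88)]
driver s [(array([202.8, 253.8]), 0.88)]
strop t [(array([170.3, 183.7]), 0.77)]
strop s [(array([163.8, 325.7]), 0.66), (array([206.1, 252.4]), 0.56)]
brush t [(array([422.9, 204.6]), 0.46)]
brush s [(array([346.7, 162.2]), 0.63), (array([235.3, 371.3]), 0.45)]
shears t [(array([203.3, 369.7]), 0.97), (array([344.9, 311. ]), 0.74)]
shears s [(array([345. , 399.6]), 0.61)]
```

View pics/top0.png

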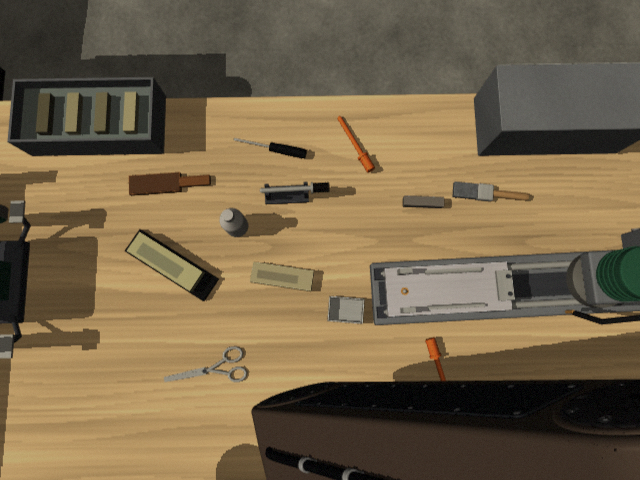

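View pics/side0.png

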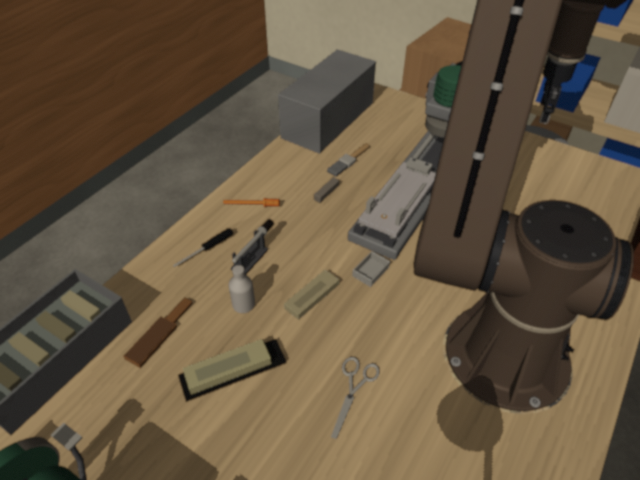

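The stone is the black-based block at top px (171,265), with its long ledge at lower right (205,288); the bare spare at (283,277) and the boxed stones at (40–130,112) are look-alikes. The rod is the black-handled one in the rack at (295,188); the orange look-alikes at (355,143) and (435,355) stay put. Now I'll take a close crop and fit the poses.

```bash
cat >> h.py <<'E'
from scipy.optimize import minimize
def box(x0,x1,y0,y1,z0,z1): return np.array([[x,y,z] for x in(x0,x1) for y in(y0,y1) for z in(z0,z1)])
def pose(p,P,z=0):
    c,s=np.cos(p[2]),np.sin(p[2]); return P@np.array([[c,s,0],[-s,c,0],[0,0,1]])+[p[0],p[1],z]
def region(s,n,near):
    R=[r for r in manip.regions_of(s,n)]
    return min(R,key=lambda r:np.hypot((r['extent'][0]+r['extent'][2])/2-near[0],(r['extent'][1]+r['extent'][3])/2-near[1]))
def hullmask(px):
    m=np.zeros((480*4,640*4),np.uint8); cv2.fillConvexPoly(m,cv2.convexHull(((px+.5)*4).astype(np.float32)).astype(np.int32),255)
    return cv2.resize(m,(640,480),interpolation=cv2.INTER_AREA)/255.
def fit(views,P,p0,z=0):
    f=lambda p:sum(np.abs(hullmask(proj(s,pose(p,P,z)))-r).sum() for s,r in views)
    S=np.array([p0]*4,float);
    for i,d in enumerate((.02,.02,.2)): S[i+1,i]+=d
    o=minimize(f,p0,method='Nelder-Mead',options=dict(initial_simplex=S,xatol=1e-4,fatol=.05)); return o.x,o.fun
STONE=np.vstack([box(-.1175,.1175,-.033,.033,0,.014),box(-.0825,.1025,-.0275,.0275,.014,.04)])
E
python3 - <<'E'
from h import *
np.set_printoptions(precision=4,suppress=True)
t=snap('top');s=snap('side')
rt=region(t,'stone',(171,265));rs=region(s,'stone',(232,368))
print(rt['extent'],rt['p'],rs['extent'],rs['p'])
p0=onz(t,(171,265),.02)[:2]
for v in ([(t,rt['region'])],[(s,rs['region'])],[(t,rt['region']),(s,rs['region'])]): print(fit(v,STONE,[*p0,np.arctan2(24,37)*-1+1.57]))
print('toe tri',tri(t,(133.5,239.4),s,(183.3,385)), 'roughly')
for n,px,z in (('nest',(445,289.5),.074),('ear',(409.2,289.8),.098),('toe',(500,287),.074),('rod',(309.9,188.8),.055),('tip',(260.2,191.9),.055)): print(n,onz(t,px,z))
print('rod tri',tri(t,(309.9,188.8),s,(262.4,230)),tri(t,(260.2,191.9),s,(237.1,262)))
im=t['color'][:,:,::-1]
a=cv2.resize(im[245:335,365:525],(800,450),interpolation=cv2.INTER_CUBIC)
cv2.imwrite('pics/mach.png',a)
b=cv2.resize(im[170:215,250:340],(400,200),interpolation=cv2.INTER_CUBIC)
c=cv2.resize(s['color'][210:285,215:290,::-1],(400,400),interpolation=cv2.INTER_CUBIC)
d=cv2.resize(im[225:305,120:220],(400,320),interpolation=cv2.INTER_CUBIC)
o=np.zeros((520,800,3),np.uint8);o[:200,:400]=b;o[:400,400:]=c;o[200:520,:400]=d
cv2.imwrite('pics/c1.png',o)
E
```

```text
[125.5, 228.8, 214.9, 300.1] 0.86 [178.7, 340.0, 287.6, 400.0] 0.8
(array([0.5059, 0.3787, 1.0014]), np.float64(146.3764705882353))
(array([0.5052, 0.3772, 0.9962]), np.float64(227.09803921568624))
(array([0.5057, 0.3778, 0.9971]), np.float64(372.8509803921568))
toe tri [0.5676 0.4711 0.0131] roughly
nest [ 0.4272 -0.2776  0.074 ]
ear [ 0.4266 -0.1901  0.098 ]
toe [ 0.4307 -0.4057  0.074 ]
rod [0.6784 0.0321 0.055 ]
tip [0.6727 0.153  0.055 ]
rod tri [0.6756 0.0321 0.066 ] [0.6703 0.1519 0.0553]
```

View pics/c1.png

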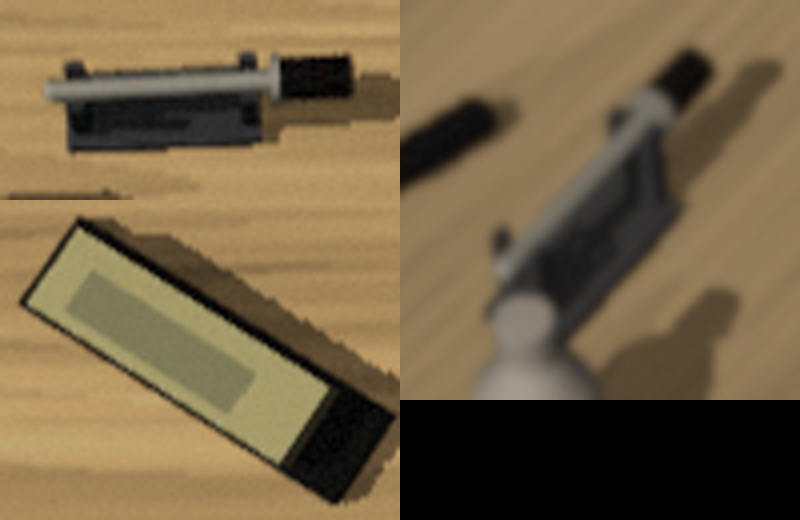

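View pics/mach.png

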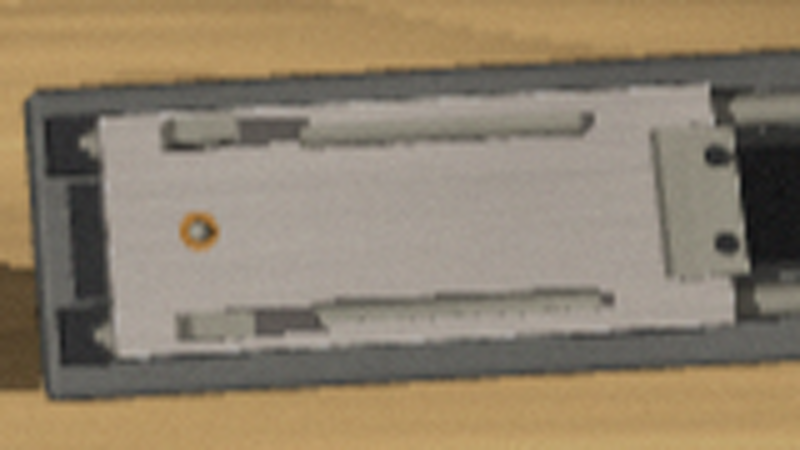

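The crops confirm both choices: the stone's long black ledge is at the lower right (crop 340,440), and the rod's black handle is at the rack's right (crop 315,77). I'll fit the machine pose and plan the first move.

```bash
cat >> h.py <<'E'
from scipy.optimize import least_squares
from scipy.spatial.transform import Rotation as R
import json
def cmdpose():
    st=manip.state(); q=st['tool_rot']; return np.array(st['tool_pos']), R.from_quat([q[1],q[2],q[3],q[0]])
def plan(wps,hand):
    """wps: (pos, psi or total turn, rows); prints rows in tool axes"""
    p,r=cmdpose(); x=r.apply([1,0,0]); psi=np.arctan2(x[1],x[0]); out=[]
    print('at',np.round(p,4),'psi',round(psi,4))
    for pos,ps,n in wps:
        pos=np.array(pos);dp=(pos-p)/n;dy=(ps-psi)/n
        for i in range(n):
            c,s=np.cos(psi),np.sin(psi)
            l=[c*dp[0]+s*dp[1], s*dp[0]-c*dp[1], -dp[2]]  # tool y = (s,-c), z down
            out.append([*np.round(np.array(l)/.06,3).tolist(),round(-dy/np.pi,4)]);p=p+dp;psi+=dy
    for o in out: print(o)
    a=np.array(out); print('max mm',60*np.linalg.norm(a[:,:3],axis=1).max(),'deg',180*np.abs(a[:,3]).max(),len(out))
E
python3 - <<'E'
from h import *
np.set_printoptions(precision=4,suppress=True)
t=snap('top')
K=[((100,117),(-142,56,74)),((115,358),(-142,-56,74)),((711,83),(145,56,74)),((735,325),(145,-56,74)),((199,230),(-100,0,77)),((654,130),(107,34,102.5)),((668,276),(107,-34,102.5)),((28,92),(-170,75,38)),((50,398),(-170,-75,38)),
((163,120),(-114,50,114)),((178,315),(-114,-38,114)),((240,121),(-86,50,114)),((253,313),(-86,-38,114))]
px=np.array([[365+(u+.5)/5-.5,245+(v+.5)/5-.5] for (u,v),_ in K]);P=np.array([k[1] for k in K])/1000.
f=lambda p:(proj(t,pose(p,P))-px).ravel()
o=least_squares(f,[.427,-.278,-1.6],loss='soft_l1');print(o.x,(f(o.x).reshape(-1,2)))
g=lambda p:(proj(t,pose(p,P*[1,1,0]+[0,0,0],0)+np.outer(P[:,2]*1,[0,0,p[3]]))-px).ravel()
o=least_squares(g,[.427,-.278,-1.6,1],loss='soft_l1');print('height scale',o.x)
plan([((.181,-.624,.325),.282,2),((.32,-.33,.325),.282+1.0,7),((.5,0.,.3),.282+2.3,9),((.5095,.3837,.16),.997+np.pi,11)],0)
E
```

```text
[ 0.4289 -0.2821 -1.534 ] [[-0.5952  0.0382]
 [ 0.1059  0.3566]
 [-0.5469  0.2049]
 [ 0.3126  0.0554]
 [-0.2509  0.432 ]
 [ 0.1544 -0.2029]
 [ 0.762   0.6525]
 [-0.3581 -0.5746]
 [-0.2381  1.2714]
 [ 1.7796 -0.4822]
 [ 1.9817 -0.082 ]
 [-1.2257 -1.355 ]
 [-0.4619 -0.3769]]
height scale [ 0.4292 -0.2833 -1.5342  0.9397]
at [ 0.1808 -0.6243  0.2483] psi 0.2818
[0.003, -0.002, -0.639, np.float64(-0.0)]
[0.003, -0.002, -0.639, np.float64(-0.0)]
[0.513, -0.58, -0.0, np.float64(-0.0455)]
[0.59, -0.501, -0.0, np.float64(-0.0455)]
[0.655, -0.412, -0.0, np.float64(-0.0455)]
[0.707, -0.315, -0.0, np.float64(-0.0455)]
[0.745, -0.211, -0.0, np.float64(-0.0455)]
[0.767, -0.103, -0.0, np.float64(-0.0455)]
[0.774, 0.008, -0.0, np.float64(-0.0455)]
[0.681, 0.145, 0.046, np.float64(-0.046)]
[0.653, 0.242, 0.046, np.float64(-0.046)]
[0.611, 0.333, 0.046, np.float64(-0.046)]
[0.557, 0.418, 0.046, np.float64(-0.046)]
[0.491, 0.494, 0.046, np.float64(-0.046)]
[0.415, 0.559, 0.046, np.float64(-0.046)]
[0.33, 0.613, 0.046, np.float64(-0.046)]
[0.238, 0.654, 0.046, np.float64(-0.046)]
[0.141, 0.682, 0.046, np.float64(-0.046)]
[0.296, 0.5, 0.212, np.float64(-0.045)]
[0.223, 0.537, 0.212, np.float64(-0.045)]
[0.145, 0.563, 0.212, np.float64(-0.045)]
[0.064, 0.578, 0.212, np.float64(-0.045)]
[-0.018, 0.581, 0.212, np.float64(-0.045)]
[-0.1, 0.573, 0.212, np.float64(-0.045)]
[-0.18, 0.553, 0.212, np.float64(-0.045)]
[-0.256, 0.522, 0.212, np.float64(-0.045)]
[-0.327, 0.481, 0.212, np.float64(-0.045)]
[-0.392, 0.43, 0.212, np.float64(-0.045)]
[-0.448, 0.37, 0.212, np.float64(-0.045)]
max mm 46.45910459748444 deg 8.28 29
```

>>> {"op": "servo_tool", "data": {
  "plan": [
    {"delta_pos": [0,0,-0.64],"roll": 0,"hand": 0},
    {"delta_pos": [0,0,-0.64],"roll": 0,"hand": 0},
    {"delta_pos": [0.51,-0.58,0],"roll": -0.0455,"hand": 0},
    {"delta_pos": [0.59,-0.5,0],"roll": -0.0455,"hand": 0},
    {"delta_pos": [0.655,-0.41,0],"roll": -0.0455,"hand": 0},
    {"delta_pos": [0.71,-0.315,0],"roll": -0.0455,"hand": 0},
    {"delta_pos": [0.745,-0.21,0],"roll": -0.0455,"hand": 0},
    {"delta_pos": [0.77,-0.1,0],"roll": -0.0455,"hand": 0},
    {"delta_pos": [0.775,0.01,0],"roll": -0.0455,"hand": 0},
    {"delta_pos": [0.68,0.145,0.046],"roll": -0.046,"hand": 0},
    {"delta_pos": [0.655,0.24,0.046],"roll": -0.046,"hand": 0},
    {"delta_pos": [0.61,0.333,0.046],"roll": -0.046,"hand": 0},
    {"delta_pos": [0.557,0.418,0.046],"roll": -0.046,"hand": 0},
    {"delta_pos": [0.49,0.494,0.046],"roll": -0.046,"hand": 0},
    {"delta_pos": [0.415,0.56,0.046],"roll": -0.046,"hand": 0},
    {"delta_pos": [0.33,0.613,0.046],"roll": -0.046,"hand": 0},
    {"delta_pos": [0.24,0.654,0.046],"roll": -0.046,"hand": 0},
    {"delta_pos": [0.14,0.68,0.046],"roll": -0.046,"hand": 0}
  ]
}}

```text
time_s: 4.3
tool_pos: [0.5004, 0.001, 0.3004]
tool_rot: [0.0, 0.273, 0.962, 0.0]
wrist_force: [0.6, -0.5, 0.9]
opening: 1.005
grip_force: 0.0
```

Run:
```python
from h import *
print(manip.state()['q'])
plan([((.5095,.3837,.12),.997+np.pi-2*np.pi*0,11)],0)
```

```text
[-5.85864291e-02  2.14431876e-01  1.86686374e+00 -7.95395169e-05
  1.05976671e+00 -1.07567202e+00]
at [0.5004 0.001  0.3004] psi 2.5879
[0.293, 0.501, 0.273, np.float64(-0.0449)]
[0.22, 0.537, 0.273, np.float64(-0.0449)]
[0.142, 0.562, 0.273, np.float64(-0.0449)]
[0.062, 0.577, 0.273, np.float64(-0.0449)]
[-0.02, 0.58, 0.273, np.float64(-0.0449)]
[-0.101, 0.571, 0.273, np.float64(-0.0449)]
[-0.18, 0.551, 0.273, np.float64(-0.0449)]
[-0.256, 0.521, 0.273, np.float64(-0.0449)]
[-0.327, 0.479, 0.273, np.float64(-0.0449)]
[-0.391, 0.429, 0.273, np.float64(-0.0449)]
[-0.447, 0.37, 0.273, np.float64(-0.0449)]
max mm 38.48924005485169 deg 8.082 11
```

>>> {"op": "servo_tool", "data": {
  "plan": [
    {"delta_pos": [0.293,0.5,0.2],"roll": -0.045,"hand": 0},
    {"delta_pos": [0.22,0.537,0.2],"roll": -0.045,"hand": 0},
    {"delta_pos": [0.142,0.562,0.2],"roll": -0.045,"hand": 0},
    {"delta_pos": [0.062,0.577,0.2],"roll": -0.045,"hand": 0},
    {"delta_pos": [-0.02,0.58,0.2],"roll": -0.045,"hand": 0},
    {"delta_pos": [-0.1,0.57,0.2],"roll": -0.045,"hand": 0},
    {"delta_pos": [-0.18,0.55,0.2],"roll": -0.045,"hand": 0},
    {"delta_pos": [-0.256,0.52,0.2],"roll": -0.045,"hand": 0},
    {"delta_pos": [-0.327,0.48,0.2],"roll": -0.045,"hand": 0},
    {"delta_pos": [-0.39,0.43,0.2],"roll": -0.045,"hand": 0},
    {"delta_pos": [-0.447,0.37,0.2],"roll": -0.045,"hand": 0},
    {"delta_pos": [0,0,0],"roll": 0,"hand": 0}
  ]
}}

```text
time_s: 5.8
tool_pos: [0.5094, 0.3841, 0.1672]
tool_rot: [-0.0, -0.479, 0.878, 0.0]
wrist_force: [-0.2, -0.5, -0.1]
opening: 1.002
grip_force: 0.0
```

Run:
```python
from h import *
np.set_printoptions(precision=4,suppress=True)
plan([((.5095,.3837,.035),.997-np.pi,5)],0)
t=snap('top','top1');s=snap('side','side1')
im=s['color'][130:270,330:490,::-1];cv2.imwrite('pics/smach.png',cv2.resize(im,(640,560),interpolation=cv2.INTER_CUBIC))
im=t['color'][170:210,250:340,::-1]
M=[.4289,-.2821,-1.534]
P=np.array([(-100,0,77),(-142,56,74),(-142,-56,74),(145,56,74),(145,-56,74),(-100,50,114),(-100,-50,114)])/1000
print((proj(s,pose(M,P))-[330,130])*4)
```

```text
at [0.5094 0.3841 0.1672] psi -2.1417
[0.001, -0.001, 0.441, np.float64(0.0002)]
[0.001, -0.001, 0.441, np.float64(0.0002)]
[0.001, -0.001, 0.441, np.float64(0.0002)]
[0.001, -0.001, 0.441, np.float64(0.0002)]
[0.001, -0.001, 0.441, np.float64(0.0002)]
max mm 26.46013605407198 deg 0.036000000000000004 5
[[216.0145 343.4159]
 [113.4245 354.0725]
 [264.2693 414.9707]
 [292.0204 126.9265]
 [431.2996 175.631 ]
 [153.9478 277.1453]
 [289.8884 329.6784]]
```

View pics/smach.png

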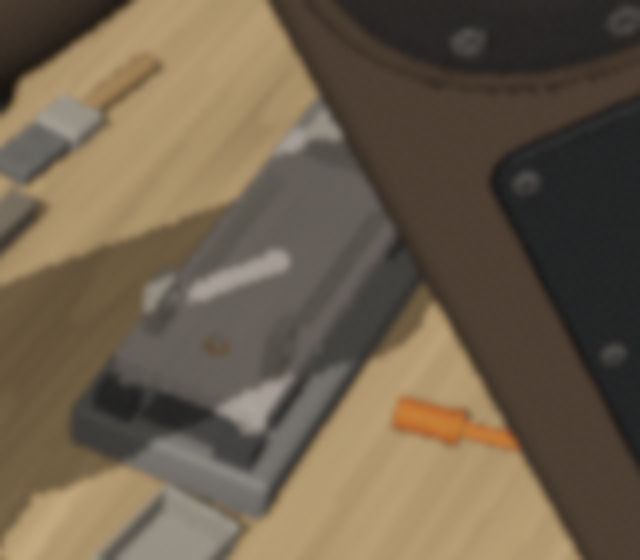

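The side crop shows the pin at (217,346), and the fit predicts (216,343), so the machine pose and bed height agree. Next I'll descend and grasp.

>>> {"op": "servo_tool", "data": {
  "plan": [
    {"delta_pos": [0,0,0.5],"roll": 0,"hand": 0},
    {"delta_pos": [0,0,0.5],"roll": 0,"hand": 0},
    {"delta_pos": [0,0,0.5],"roll": 0,"hand": 0},
    {"delta_pos": [0,0,0.5],"roll": 0,"hand": 0},
    {"delta_pos": [0,0,0.2],"roll": 0,"hand": 0},
    {"delta_pos": [0,0,0],"roll": 0,"hand": 0},
    {"delta_pos": [0,0,0],"roll": 0,"hand": 1},
    {"delta_pos": [0,0,0],"roll": 0,"hand": 1},
    {"delta_pos": [0,0,0],"roll": 0,"hand": 1},
    {"delta_pos": [0,0,0],"roll": 0,"hand": 1},
    {"delta_pos": [0,0,0],"roll": 0,"hand": 1},
    {"delta_pos": [0,0,0],"roll": 0,"hand": 1}
  ],
  "newtons": 50
}}

```text
time_s: 7.4
tool_pos: [0.5103, 0.3828, 0.0378]
tool_rot: [0.001, -0.478, 0.878, 0.0]
wrist_force: [-2.8, -0.1, 10.1]
opening: 0.631
grip_force: 52.6
```

>>> {"op": "servo_tool", "data": {
  "plan": [
    {"delta_pos": [0,0,-0.3],"roll": 0,"hand": 1},
    {"delta_pos": [0,0,-0.5],"roll": 0,"hand": 1},
    {"delta_pos": [0,0,-0.5],"roll": 0,"hand": 1},
    {"delta_pos": [0,0,-0.5],"roll": 0,"hand": 1},
    {"delta_pos": [0,0,-0.5],"roll": 0,"hand": 1},
    {"delta_pos": [0,0,-0.5],"roll": 0,"hand": 1},
    {"delta_pos": [0,0,0],"roll": 0,"hand": 1},
    {"delta_pos": [0,0,0],"roll": 0,"hand": 1}
  ],
  "newtons": 60
}}

```text
time_s: 8.4
tool_pos: [0.5093, 0.3818, 0.2036]
tool_rot: [-0.001, -0.478, 0.878, -0.0]
wrist_force: [-0.8, -0.8, -7.7]
opening: 0.624
grip_force: 70.6
```

Run:
```python
from h import *
np.set_printoptions(precision=4,suppress=True)
# place: grasp local x=.007; machine fit; short of home by 22 mm
M=np.array([.4289,-.2821,-1.534])
g=pose(M,np.array([[.007-.022,0,0]]))[0]; print('goal',g)
print(manip.state()['q'])
plan([((.52,.15,.24),-2.1417-.9,6),((.5,-.1,.24),-2.1417-1.8,6),((g[0],g[1],.24),-1.534-np.pi,5)],1)
```

```text
goal [ 0.4283 -0.2671  0.    ]
[ 0.5957  0.507   1.6727  0.      0.963  -1.9716]
at [0.5093 0.3818 0.2036] psi -2.1451
[0.524, -0.375, -0.101, np.float64(0.0476)]
[0.463, -0.449, -0.101, np.float64(0.0476)]
[0.391, -0.513, -0.101, np.float64(0.0476)]
[0.31, -0.565, -0.101, np.float64(0.0476)]
[0.223, -0.605, -0.101, np.float64(0.0476)]
[0.13, -0.631, -0.101, np.float64(0.0476)]
[0.125, -0.685, 0.0, np.float64(0.0477)]
[0.021, -0.696, 0.0, np.float64(0.0477)]
[-0.084, -0.692, 0.0, np.float64(0.0477)]
[-0.186, -0.671, 0.0, np.float64(0.0477)]
[-0.284, -0.636, 0.0, np.float64(0.0477)]
[-0.376, -0.586, 0.0, np.float64(0.0477)]
[-0.233, -0.559, 0.0, np.float64(0.0467)]
[-0.313, -0.519, 0.0, np.float64(0.0467)]
[-0.385, -0.468, 0.0, np.float64(0.0467)]
[-0.449, -0.407, 0.0, np.float64(0.0467)]
[-0.504, -0.337, 0.0, np.float64(0.0467)]
max mm 41.82477734549222 deg 8.586 17
```

>>> {"op": "servo_tool", "data": {
  "plan": [
    {"delta_pos": [0.524,-0.375,-0.1],"roll": 0.0476,"hand": 1},
    {"delta_pos": [0.463,-0.45,-0.1],"roll": 0.0476,"hand": 1},
    {"delta_pos": [0.39,-0.513,-0.1],"roll": 0.0476,"hand": 1},
    {"delta_pos": [0.31,-0.565,-0.1],"roll": 0.0476,"hand": 1},
    {"delta_pos": [0.223,-0.605,-0.1],"roll": 0.0476,"hand": 1},
    {"delta_pos": [0.13,-0.63,-0.1],"roll": 0.0476,"hand": 1},
    {"delta_pos": [0.125,-0.685,0],"roll": 0.0477,"hand": 1},
    {"delta_pos": [0.02,-0.696,0],"roll": 0.0477,"hand": 1},
    {"delta_pos": [-0.084,-0.692,0],"roll": 0.0477,"hand": 1},
    {"delta_pos": [-0.186,-0.67,0],"roll": 0.0477,"hand": 1},
    {"delta_pos": [-0.284,-0.636,0],"roll": 0.0477,"hand": 1},
    {"delta_pos": [-0.376,-0.586,0],"roll": 0.0477,"hand": 1},
    {"delta_pos": [-0.233,-0.56,0],"roll": 0.0467,"hand": 1},
    {"delta_pos": [-0.313,-0.52,0],"roll": 0.0467,"hand": 1},
    {"delta_pos": [-0.385,-0.468,0],"roll": 0.0467,"hand": 1},
    {"delta_pos": [-0.45,-0.407,0],"roll": 0.0467,"hand": 1},
    {"delta_pos": [-0.504,-0.337,0],"roll": 0.0467,"hand": 1},
    {"delta_pos": [0,0,0],"roll": 0,"hand": 1},
    {"delta_pos": [0,0,0],"roll": 0,"hand": 1}
  ]
}}

```text
time_s: 10.78
tool_pos: [0.4284, -0.2661, 0.2393]
tool_rot: [-0.001, 0.694, 0.72, -0.0]
wrist_force: [0.0, 1.3, -7.9]
opening: 0.626
grip_force: 70.5
```

Run:
```python
from h import *
np.set_printoptions(precision=4,suppress=True)
t=snap('top','top2');st=manip.state();p=st['tool_pos'];print(st['q'],p)
s=snap('side','side2')
a=t['color'][235:335,365:525,::-1];b=s['color'][130:280,320:480,::-1]
o=np.zeros((600,800,3),np.uint8);o[:400,:640]=cv2.resize(a,(640,400),interpolation=cv2.INTER_CUBIC)
o[400:,:213]=cv2.resize(b,(213,200));cv2.imwrite('pics/c2.png',o)
M=np.array([.4289,-.2821,-1.534])
# predicted stone corners (block top) from hand: grasp at local x=.007
pred=[p[0]-.007*np.cos(M[2]),p[1]-.007*np.sin(M[2]),M[2]]
q=proj(t,pose(pred,STONE,p[2]-.0375));print((q-[365,235])*4)
```

```text
[-0.6154  0.2889  1.9333  0.0003  0.9211 -0.654 ] [ 0.4287 -0.2659  0.2395]
[[125.0041 277.6708]
 [129.3971 276.7533]
 [114.7855 149.0333]
 [118.989  146.3322]
 [581.9572 252.4076]
 [592.7564 251.1379]
 [566.9441 124.4254]
 [577.419  121.3906]
 [197.6523 261.9602]
 [207.9681 259.7911]
 [188.3639 153.3609]
 [198.3379 148.324 ]
 [562.0015 241.8451]
 [582.0452 239.143 ]
 [549.4812 133.6877]
 [569.009  128.1414]]
```

View pics/c2.png

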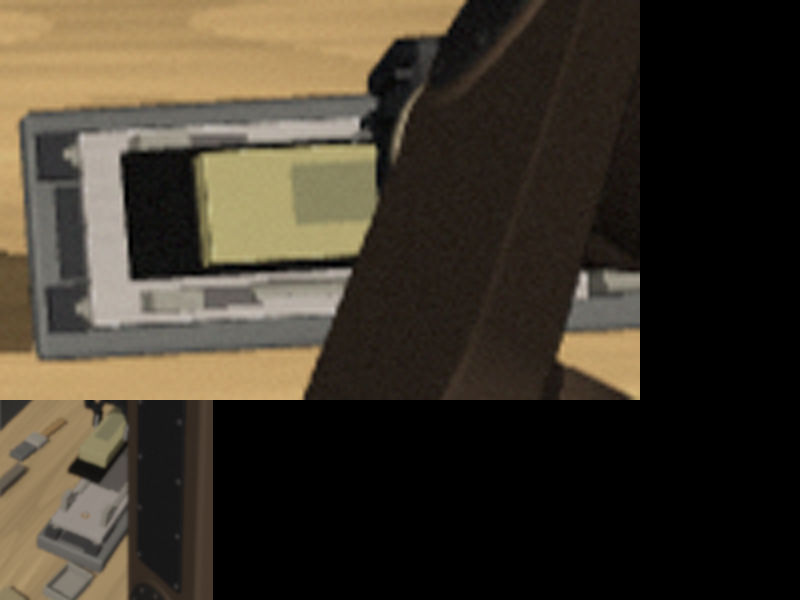

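The stone in hand appears about 1.2 px (roughly 2 mm) too far toward machine −y, with its base corners at crop (124,153) and (132,279). I'll shift it +2 mm in tool y and lower it short of the lip.

>>> {"op": "servo_tool", "data": {
  "plan": [
    {"delta_pos": [0,0.035,0.5],"roll": 0,"hand": 1},
    {"delta_pos": [0,0,0.5],"roll": 0,"hand": 1},
    {"delta_pos": [0,0,0.5],"roll": 0,"hand": 1},
    {"delta_pos": [0,0,0.35],"roll": 0,"hand": 1},
    {"delta_pos": [0,0,0],"roll": 0,"hand": 1},
    {"delta_pos": [0,0,0],"roll": 0,"hand": 1}
  ]
}}

```text
time_s: 11.62
tool_pos: [0.4317, -0.2664, 0.1299]
tool_rot: [0.0, 0.693, 0.721, 0.0]
wrist_force: [0.4, 1.1, -8.0]
opening: 0.625
grip_force: 70.4
```

Run:
```python
from h import *
np.set_printoptions(precision=4,suppress=True)
t=snap('top','top3');st=manip.state();print(st['tool_pos'],st['wrist_force'])
a=t['color'][245:335,365:475,::-1]
cv2.imwrite('pics/c3.png',cv2.resize(a,(726,594),interpolation=cv2.INTER_CUBIC))
```

```text
[ 0.4318 -0.2666  0.1302] [-0.0869 -0.3039 -7.9384]
```

View pics/c3.png

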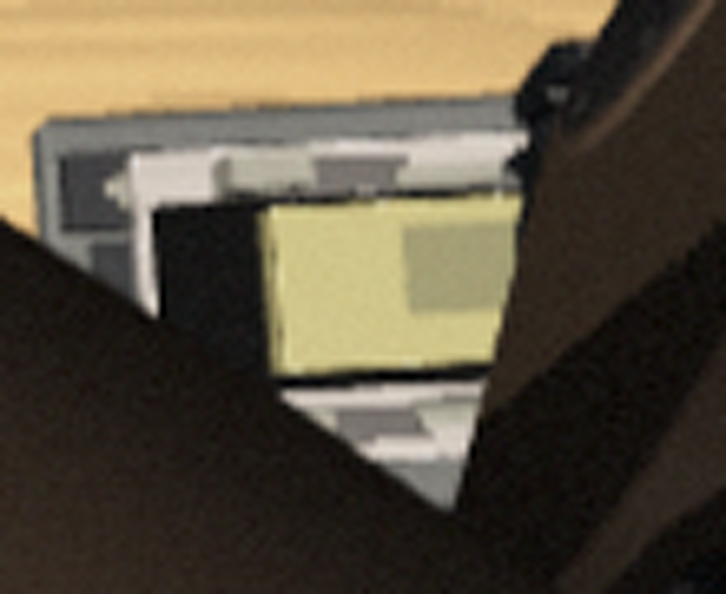

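Run:
```python
from h import *
np.set_printoptions(precision=3,suppress=True)
t=snap('top')
M=np.array([.4289,-.2821,-1.534])
b=manip.state()['tool_pos'][2]-.0378; print(b)
f=lambda P:(proj(t,pose(M,np.array(P)/1000.))-[365,245]+.5)*6.6
z=1000*b
for x in(-138,-100,-60): print(x,f([[x,33,z+14],[x,27.5,z+40],[x,-27.5,z+40],[x,-33,z+14],[x,56,74],[x,38,114],[x,-38,114],[x,75,38]]).round(0).tolist())
```

```text
0.09245905834159415
-138 [[158.0, 211.0], [170.0, 221.0], [183.0, 386.0], [173.0, 405.0], [140.0, 155.0], [160.0, 195.0], [178.0, 420.0], [123.0, 114.0]]
-100 [[269.0, 205.0], [284.0, 215.0], [298.0, 380.0], [285.0, 399.0], [247.0, 149.0], [271.0, 189.0], [290.0, 414.0], [226.0, 108.0]]
-60 [[385.0, 199.0], [403.0, 208.0], [418.0, 373.0], [402.0, 393.0], [360.0, 143.0], [388.0, 182.0], [408.0, 407.0], [335.0, 102.0]]
```

>>> {"op": "servo_tool", "data": {
  "plan": [
    {"delta_pos": [0,-0.025,0.12],"roll": 0,"hand": 1},
    {"delta_pos": [0,0,0.1],"roll": 0,"hand": 1},
    {"delta_pos": [0,0,0.04],"roll": 0,"hand": 1},
    {"delta_pos": [0,0,0.03],"roll": 0,"hand": 1},
    {"delta_pos": [0,0,0.02],"roll": 0,"hand": 1},
    {"delta_pos": [0,0,0],"roll": 0,"hand": 1},
    {"delta_pos": [0,0,0],"roll": 0,"hand": 1}
  ]
}}

```text
time_s: 12.6
tool_pos: [0.4295, -0.2665, 0.1119]
tool_rot: [0.0, 0.694, 0.72, 0.0]
wrist_force: [-8.1, 4.9, 24.8]
opening: 0.629
grip_force: 74.4
```

>>> {"op": "servo_tool", "data": {
  "plan": [
    {"delta_pos": [0,-0.01,-0.025],"roll": 0,"hand": 1},
    {"delta_pos": [-0.05,0,0],"roll": 0,"hand": 1},
    {"delta_pos": [-0.05,0,0],"roll": 0,"hand": 1},
    {"delta_pos": [-0.05,0,0],"roll": 0,"hand": 1},
    {"delta_pos": [-0.05,0,0],"roll": 0,"hand": 1},
    {"delta_pos": [0,0,0],"roll": 0,"hand": 1}
  ]
}}

```text
time_s: 13.35
tool_pos: [0.4296, -0.2792, 0.1121]
tool_rot: [0.0, 0.694, 0.72, -0.0]
wrist_force: [0.5, -1.5, -5.5]
opening: 0.622
grip_force: 70.8
```

>>> {"op": "servo_tool", "data": {
  "plan": [
    {"delta_pos": [-0.05,0,0.008],"roll": 0,"hand": 1},
    {"delta_pos": [-0.04,0,0],"roll": 0,"hand": 1},
    {"delta_pos": [-0.02,0,0],"roll": 0,"hand": 1},
    {"delta_pos": [0,0,0],"roll": 0,"hand": 1}
  ]
}}

```text
time_s: 13.85
tool_pos: [0.4296, -0.2847, 0.1119]
tool_rot: [-0.0, 0.694, 0.72, 0.0]
wrist_force: [-0.8, 7.1, 4.4]
opening: 0.627
grip_force: 72.1
```

>>> {"op": "servo_tool", "data": {
  "plan": [
    {"delta_pos": [-0.02,0,0],"roll": 0,"hand": 1},
    {"delta_pos": [-0.02,0,0],"roll": 0,"hand": 1},
    {"delta_pos": [0,0,0],"roll": 0,"hand": 1}
  ]
}}

```text
time_s: 14.22
tool_pos: [0.4296, -0.2871, 0.1119]
tool_rot: [-0.0, 0.694, 0.72, 0.0]
wrist_force: [-1.2, 7.6, 5.5]
opening: 0.629
grip_force: 72.0
```

>>> {"op": "servo_tool", "data": {
  "plan": [
    {"delta_pos": [-0.02,0,0],"roll": 0,"hand": 1},
    {"delta_pos": [-0.02,0,0],"roll": 0,"hand": 1},
    {"delta_pos": [0,0,0],"roll": 0,"hand": 1}
  ]
}}

```text
time_s: 14.6
tool_pos: [0.4297, -0.2892, 0.1119]
tool_rot: [-0.001, 0.694, 0.72, 0.0]
wrist_force: [-0.2, 10.7, 6.1]
opening: 0.627
grip_force: 72.2
```

>>> {"op": "servo_tool", "data": {
  "plan": [
    {"delta_pos": [-0.02,0,0],"roll": 0,"hand": 1},
    {"delta_pos": [-0.02,0,0],"roll": 0,"hand": 1},
    {"delta_pos": [0,0,0],"roll": 0,"hand": 1}
  ]
}}

```text
time_s: 14.98
tool_pos: [0.4297, -0.2894, 0.1119]
tool_rot: [-0.002, 0.694, 0.72, 0.001]
wrist_force: [7.1, 34.0, 14.5]
opening: 0.625
grip_force: 73.2
```

>>> {"op": "servo_tool", "data": {
  "plan": [
    {"delta_pos": [0.025,0,-0.008],"roll": 0,"hand": 1},
    {"delta_pos": [0,0,0],"roll": 0,"hand": 0.5},
    {"delta_pos": [0,0,0],"roll": 0,"hand": 0},
    {"delta_pos": [0,0,0],"roll": 0,"hand": 0},
    {"delta_pos": [0,0,0],"roll": 0,"hand": 0},
    {"delta_pos": [0,0,0],"roll": 0,"hand": 0},
    {"delta_pos": [0,0,-0.3],"roll": 0,"hand": 0},
    {"delta_pos": [0,0,-0.5],"roll": 0,"hand": 0},
    {"delta_pos": [0,0,-0.7],"roll": 0,"hand": 0},
    {"delta_pos": [0,0,-0.7],"roll": 0,"hand": 0},
    {"delta_pos": [0,0,0],"roll": 0,"hand": 0}
  ]
}}

```text
time_s: 16.35
tool_pos: [0.4312, -0.292, 0.2471]
tool_rot: [0.003, 0.694, 0.72, 0.0]
wrist_force: [0.2, 0.1, -0.9]
opening: 1.002
grip_force: 0.0
```

Run:
```python
from h import *
np.set_printoptions(precision=4,suppress=True)
st=manip.state(); print(st['q'],st['tool_pos'],st['opening'])
t=snap('top')
for n in('rod','rod_tip','rack'): print(n,[(np.round(d['location'],1),round(d['p'],2)) for d in manip.place_of(t,n)[:3]])
# rod axis in top: bright rod pixels and handle
r=region(t,'rod',(295,188));m=r['region'];print(r['extent'],r['p'])
ys,xs=np.nonzero(m); c=np.c_[xs,ys].astype(np.float32);print(cv2.fitLine(c,cv2.DIST_HUBER,0,.01,.01).ravel())
pts=[onz(t,p,.055)[:2] for p in c]; v=cv2.fitLine(np.array(pts,np.float32),cv2.DIST_HUBER,0,.0001,.0001).ravel();print('axis world',v,np.arctan2(v[1],v[0]))
k=(np.array(pts)-v[2:])@v[:2]; print('ends',v[2:]+v[:2]*k.min(),v[2:]+v[:2]*k.max(),k.max()-k.min())
s=snap('side');r2=region(s,'rod',(250,230));print(r2['extent'],r2['p'])
for n in('rod','rod_tip'): print(n,[(np.round(d['location'],1),round(d['p'],2)) for d in manip.place_of(s,n)[:3]])
def axis(z,s_):
    return proj(s_,[[*(v[2:]+v[:2]*k.min()),z],[*(v[2:]+v[:2]*k.max()),z]])
ys,xs=np.nonzero(r2['region']);L=cv2.fitLine(np.c_[xs,ys].astype(np.float32),cv2.DIST_HUBER,0,.01,.01).ravel();print('side line',L)
for z in(.045,.055,.065): print(z,axis(z,s), [float((q-L[2:])@[-L[1],L[0]]) for q in axis(z,s)])
a=t['color'][235:335,365:525,::-1];cv2.imwrite('pics/c4.png',cv2.resize(a,(800,500),interpolation=cv2.INTER_CUBIC))
```

```text
[-0.6534  0.299   1.8954 -0.      0.9416 -0.6907] [ 0.4312 -0.292   0.2471] 1.0023776800322335
rod [(array([434.1, 354.6]), 0.93), (array([314.5, 184.7]), 0.71), (array([361.5, 154.3]), 0.67)]
rod_tip [(array([261.3, 192.4]), 0.86), (array([340.2, 116.6]), 0.59), (array([455.9, 404.7]), 0.56)]
rack [(array([287.1, 194.4]), 0.75)]
[264.3, 179.3, 332.4, 192.3] 0.65
[  0.9987  -0.0518 299.3156 187.5031]
axis world [ 0.0375 -0.9993  0.6824  0.0501] -1.5332832
ends [0.6786 0.1511] [ 0.6848 -0.0144] 0.1656261414153687
[230.5, 217.8, 272.5, 263.6] 0.56
rod [(array([266.3, 200.9]), 0.85), (array([261.1, 228.1]), 0.56)]
rod_tip [(array([221.8, 201.1]), 0.75), (array([236. , 260.7]), 0.57)]
side line [  0.6872  -0.7264 253.6288 239.4189]
0.045 [[234.2976 262.8965]
 [270.622  224.0787]] [2.0913744704204205, 1.8023775161606335]
0.055 [[233.8566 260.3176]
 [270.3905 221.4772]] [-0.001277328034842405, -0.1536441231452211]
0.065 [[233.411  257.711 ]
 [270.1566 218.8497]] [-2.116296365480688, -2.1291863972851113]
```

View pics/c4.png

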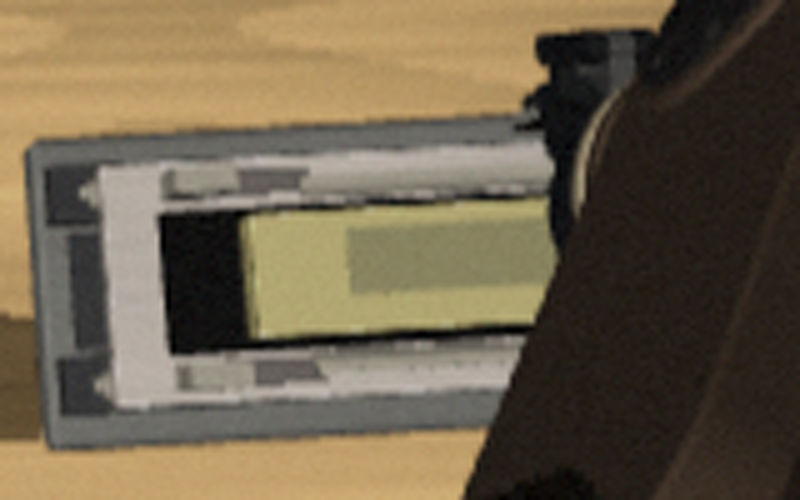

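The stone is seated, with its base's left edge at crop x≈162 centred between the ears. Next, the rod.

Run:
```python
from h import *
plan([((.684,.003,.15),1.608,9),((.684,.003,.053),1.608,4)],0)
```

```text
at [ 0.4297 -0.2907  0.2435] psi 1.6082
[0.526, 0.491, 0.173, np.float64(0.0)]
[0.526, 0.491, 0.173, np.float64(0.0)]
[0.526, 0.491, 0.173, np.float64(0.0)]
[0.526, 0.491, 0.173, np.float64(0.0)]
[0.526, 0.491, 0.173, np.float64(0.0)]
[0.526, 0.491, 0.173, np.float64(0.0)]
[0.526, 0.491, 0.173, np.float64(0.0)]
[0.526, 0.491, 0.173, np.float64(0.0)]
[0.526, 0.491, 0.173, np.float64(0.0)]
[-0.0, 0.0, 0.404, np.float64(0.0)]
[-0.0, 0.0, 0.404, np.float64(0.0)]
[-0.0, 0.0, 0.404, np.float64(0.0)]
[-0.0, 0.0, 0.404, np.float64(0.0)]
max mm 44.403486349609985 deg 0.0 13
```

>>> {"op": "servo_tool", "data": {
  "plan": [
    {"delta_pos": [0.526,0.49,0.17],"roll": 0,"hand": 0},
    {"delta_pos": [0.526,0.49,0.17],"roll": 0,"hand": 0},
    {"delta_pos": [0.526,0.49,0.17],"roll": 0,"hand": 0},
    {"delta_pos": [0.526,0.49,0.17],"roll": 0,"hand": 0},
    {"delta_pos": [0.526,0.49,0.17],"roll": 0,"hand": 0},
    {"delta_pos": [0.526,0.49,0.17],"roll": 0,"hand": 0},
    {"delta_pos": [0.526,0.49,0.17],"roll": 0,"hand": 0},
    {"delta_pos": [0.526,0.49,0.17],"roll": 0,"hand": 0},
    {"delta_pos": [0.526,0.49,0.17],"roll": 0,"hand": 0},
    {"delta_pos": [0,0,0.4],"roll": 0,"hand": 0},
    {"delta_pos": [0,0,0.4],"roll": 0,"hand": 0},
    {"delta_pos": [0,0,0],"roll": 0,"hand": 0},
    {"delta_pos": [0,0,0],"roll": 0,"hand": 0}
  ]
}}

```text
time_s: 18.42
tool_pos: [0.684, 0.0027, 0.1049]
tool_rot: [0.0, 0.694, 0.72, 0.0]
wrist_force: [0.5, -1.0, 1.1]
opening: 0.999
grip_force: 0.0
```

Run:
```python
from h import *
plan([((.684,.003,.053),1.608,3)],0)
t=snap('top');b=np.zeros((480,800,3),np.uint8)
b[:,:]=cv2.resize(t['color'][150:222,240:360,::-1],(800,480),interpolation=cv2.INTER_CUBIC);cv2.imwrite('pics/c5.png',b)
# stone check with robot out of way
r=region(t,'stone',(450,288));print(r['extent'],r['p'])
M=[.4292,-.2823,-1.534];print(fit([(t,r['region'])],STONE,M,.074))
```

```text
at [0.684  0.0027 0.1049] psi 1.6081
[0.002, -0.0, 0.288, np.float64(0.0)]
[0.002, -0.0, 0.288, np.float64(0.0)]
[0.002, -0.0, 0.288, np.float64(0.0)]
max mm 17.280416661643315 deg 0.0 3
[438.5, 268.9, 499.4, 305.5] 0.57
(array([ 0.42913539, -0.28201294, -1.51972942]), np.float64(1337.243137254902))
```

View pics/c5.png

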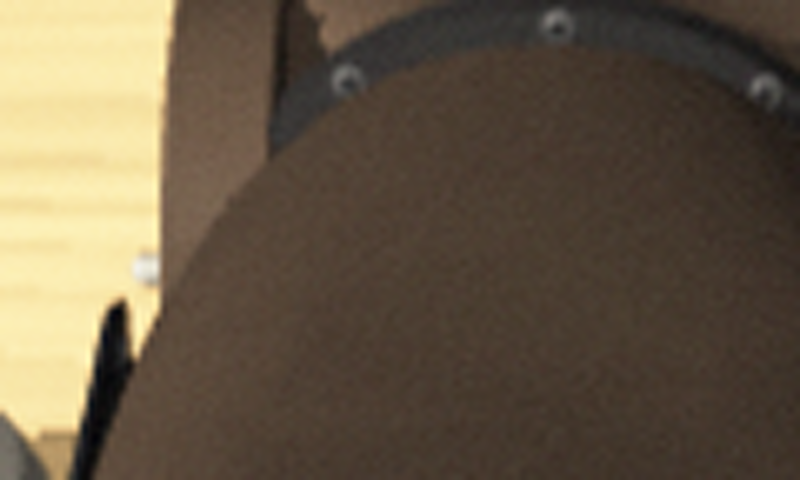

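The arm covers the rod in the top view, so only the nose shows at crop (147,267). The earlier fit is good enough, so I'll descend and grip.

>>> {"op": "servo_tool", "data": {
  "plan": [
    {"delta_pos": [0,0,0.29],"roll": 0,"hand": 0},
    {"delta_pos": [0,0,0.29],"roll": 0,"hand": 0},
    {"delta_pos": [0,0,0.28],"roll": 0,"hand": 0},
    {"delta_pos": [0,0,0],"roll": 0,"hand": 0},
    {"delta_pos": [0,0,0],"roll": 0,"hand": 1},
    {"delta_pos": [0,0,0],"roll": 0,"hand": 1},
    {"delta_pos": [0,0,0],"roll": 0,"hand": 1},
    {"delta_pos": [0,0,0],"roll": 0,"hand": 1},
    {"delta_pos": [0,0,0],"roll": 0,"hand": 1},
    {"delta_pos": [0,0,0],"roll": 0,"hand": 1},
    {"delta_pos": [0,0,0],"roll": 0,"hand": 1},
    {"delta_pos": [0,0,0],"roll": 0,"hand": 1}
  ],
  "newtons": 50
}}

```text
time_s: 20.02
tool_pos: [0.6839, 0.0028, 0.0529]
tool_rot: [0.0, 0.694, 0.72, 0.0]
wrist_force: [1.0, -0.1, 4.3]
opening: 0.26
grip_force: 48.9
```

Run:
```python
from h import *
plan([((.684,.003,.18),1.608,4),((.67,-.08,.19),1.608+.75,6),((.6404,-.1745,.16),3.178,6)],1)
```

```text
at [0.6839 0.0028 0.0529] psi 1.6082
[0.001, 0.0, -0.53, np.float64(0.0)]
[0.001, 0.0, -0.53, np.float64(0.0)]
[0.001, 0.0, -0.53, np.float64(0.0)]
[0.001, 0.0, -0.53, np.float64(0.0)]
[-0.229, -0.047, -0.028, np.float64(-0.0398)]
[-0.221, -0.076, -0.028, np.float64(-0.0398)]
[-0.21, -0.103, -0.028, np.float64(-0.0398)]
[-0.196, -0.128, -0.028, np.float64(-0.0398)]
[-0.178, -0.151, -0.028, np.float64(-0.0398)]
[-0.158, -0.172, -0.028, np.float64(-0.0398)]
[-0.127, -0.244, 0.083, np.float64(-0.0435)]
[-0.093, -0.259, 0.083, np.float64(-0.0435)]
[-0.056, -0.269, 0.083, np.float64(-0.0435)]
[-0.019, -0.274, 0.083, np.float64(-0.0435)]
[0.018, -0.274, 0.083, np.float64(-0.0435)]
[0.056, -0.269, 0.083, np.float64(-0.0435)]
max mm 31.80005660372321 deg 7.829999999999999 16
```

>>> {"op": "servo_tool", "data": {
  "plan": [
    {"delta_pos": [0,0,-0.3],"roll": 0,"hand": 1},
    {"delta_pos": [0,0,-0.5],"roll": 0,"hand": 1},
    {"delta_pos": [0,0,-0.66],"roll": 0,"hand": 1},
    {"delta_pos": [0,0,-0.66],"roll": 0,"hand": 1},
    {"delta_pos": [-0.229,-0.047,-0.028],"roll": -0.04,"hand": 1},
    {"delta_pos": [-0.22,-0.076,-0.028],"roll": -0.04,"hand": 1},
    {"delta_pos": [-0.21,-0.103,-0.028],"roll": -0.04,"hand": 1},
    {"delta_pos": [-0.196,-0.128,-0.028],"roll": -0.04,"hand": 1},
    {"delta_pos": [-0.178,-0.15,-0.028],"roll": -0.04,"hand": 1},
    {"delta_pos": [-0.158,-0.17,-0.028],"roll": -0.04,"hand": 1},
    {"delta_pos": [-0.127,-0.244,0.083],"roll": -0.0435,"hand": 1},
    {"delta_pos": [-0.093,-0.26,0.083],"roll": -0.0435,"hand": 1},
    {"delta_pos": [-0.056,-0.27,0.083],"roll": -0.0435,"hand": 1},
    {"delta_pos": [-0.02,-0.274,0.083],"roll": -0.0435,"hand": 1},
    {"delta_pos": [0.018,-0.274,0.083],"roll": -0.0435,"hand": 1},
    {"delta_pos": [0.056,-0.27,0.083],"roll": -0.0435,"hand": 1},
    {"delta_pos": [0,0,0],"roll": 0,"hand": 1},
    {"delta_pos": [0,0,0],"roll": 0,"hand": 1}
  ]
}}

```text
time_s: 22.28
tool_pos: [0.6409, -0.1744, 0.1608]
tool_rot: [0.0, -0.019, 1.0, 0.0]
wrist_force: [0.1, -1.2, -1.6]
opening: 0.265
grip_force: 49.3
```

Run:
```python
from h import *
np.set_printoptions(precision=4,suppress=True)
plan([((.6404,-.1745,.096),3.178,3)],1)
t=snap('top');s=snap('side')
for n in('rod','rod_tip','ear_mid'):
  for c in(t,s): print(n,[(np.round(d['location'],1),round(d['p'],2)) for d in manip.place_of(c,n)[:3]])
o=np.zeros((600,800,3),np.uint8)
o[:,:400]=cv2.resize(t['color'][190:310,365:445,::-1],(400,600),interpolation=cv2.INTER_CUBIC)
o[:,400:]=cv2.resize(s['color'][130:250,330:410,::-1],(400,600),interpolation=cv2.INTER_CUBIC)
cv2.imwrite('pics/c6.png',o)
p,r=cmdpose();d=-np.array([np.cos(.0368),np.sin(.0368),0])*-1
ax=np.array([-np.cos(.0368),-np.sin(.0368),0])
P=[p+[0,0,.002]+ax*k for k in(.025,.15)]
print('pred',(proj(t,P)-[365,190])*5,(proj(s,P)-[330,130])*5+[400,0])
```

```text
at [ 0.6409 -0.1744  0.1608] psi -3.1039
[0.003, -0.0, 0.36, np.float64(-0.6665)]
[-0.001, 0.003, 0.36, np.float64(-0.6665)]
[-0.002, -0.002, 0.36, np.float64(-0.6665)]
max mm 21.60083331725885 deg 119.97 3
rod [(array([363. , 155.4]), 0.69)]
rod [(array([324.6, 167.3]), 0.84), (array([265.6, 202. ]), 0.62)]
rod_tip [(array([340.5, 113.5]), 0.58)]
rod_tip [(array([221.2, 202.2]), 0.78), (array([398.6, 193.1]), 0.19)]
ear_mid []
ear_mid [(array([387.1, 210.5]), 0.59)]
pred [[194.1413  58.9158]
 [218.0236 340.539 ]] [[367.8846 190.7759]
 [572.3579 267.6344]]
```

View pics/c6.png

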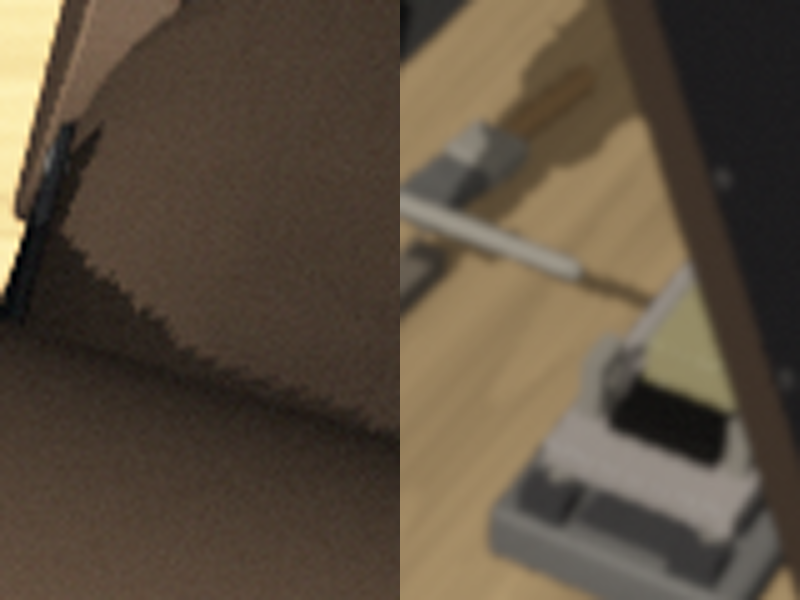

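Ten pictures are used up, so from here I measure in code only. The side view has the rod on its predicted axis to under 0.5 px. I'll refine the ear position by aligning model edges to the saved, unobstructed views.

Run:
```python
from h import *
from scipy.ndimage import map_coordinates,gaussian_filter
np.set_printoptions(precision=4,suppress=True)
t=snap('top');s=snap('side')
def rect(x0,x1,y0,y1,z): c=[(x0,y0,z),(x1,y0,z),(x1,y1,z),(x0,y1,z)]; return [(c[i],c[(i+1)%4]) for i in range(4)]
plate=rect(-142,145,-56,56,74); ears=rect(-114,-86,38,50,114)+rect(-114,-86,-50,-38,114)
g=rect(-50,80,39.5,44,82)[:0]+[((-50,31.5+8,82),(80,39.5,82)),((-50,-39.5,82),(80,-39.5,82))]
lip=[((107,-34,102.5),(107,34,102.5))]; rim=[((-170,-75,38),(-170,75,38)),((-170,75,38),(240,75,38)),((-170,-75,38),(240,-75,38))]
def samp(E): return np.vstack([np.array(a)+(np.array(b)-a)*np.linspace(.03,.97,60)[:,None] for a,b in E])/1000
def gm(im):
    L=cv2.cvtColor(im,cv2.COLOR_BGR2GRAY).astype(float);L=gaussian_filter(L,.7);return np.minimum(np.hypot(*np.gradient(L)),40)
def score(p,G,cam,P):
    q=proj(cam,pose(p,P));return map_coordinates(G,[q[:,1],q[:,0]],order=1).mean()
G0=gm(cv2.imread('pics/top0.png'));Gs=gm(s['color'][:,:,::-1])
def best(f,p0):
    b=max(((f([p0[0]+a,p0[1]+c,p0[2]+w]),a,c,w) for a in np.arange(-.005,.0051,.0005) for c in np.arange(-.005,.0051,.0005) for w in (-.008,-.004,0,.004,.008)));return b
M=[.4290,-.2825,-1.534]
for n,E in(('plate',plate),('ears',ears),('rim',rim),('all',plate+ears+lip+rim)):
    P=samp(E);print(n,best(lambda p:score(p,G0,t,P),M))
E=[plate[3],((-142,56,74),(60,56,74)),rim[0]]+rect(-114,-86,38,50,114)[:4]
P=samp(E);print('side',best(lambda p:score(p,Gs,s,P),M))
P1=samp(plate+ears+lip+rim);print('both',best(lambda p:score(p,G0,t,P1)/12+score(p,Gs,s,P)/12,M))
```

```text
plate (np.float64(25.15731398934344), np.float64(0.0004999999999999952), np.float64(0.0004999999999999952), 0)
ears (np.float64(16.177365800221345), np.float64(-0.005), np.float64(0.004999999999999991), 0)
rim (np.float64(21.560072306087186), np.float64(-4.336808689942018e-18), np.float64(0.002999999999999993), 0)
all (np.float64(17.26755597972341), np.float64(0.0009999999999999948), np.float64(-0.0005000000000000039), -0.004)
side (np.float64(7.117039928075688), np.float64(-0.005), np.float64(0.004999999999999991), 0.008)
both (np.float64(1.8917928320618724), np.float64(0.0004999999999999952), np.float64(-4.336808689942018e-18), -0.004)
```

>>> {"op": "servo_tool", "data": {
  "plan": [
    {"delta_pos": [0,-0.01,0.3],"roll": 0,"hand": 1},
    {"delta_pos": [0,0,0.4],"roll": 0,"hand": 1},
    {"delta_pos": [0,0,0.38],"roll": 0,"hand": 1},
    {"delta_pos": [0,0,0],"roll": 0,"hand": 1},
    {"delta_pos": [0,0,0],"roll": 0,"hand": 1},
    {"delta_pos": [0,0,0],"roll": 0,"hand": 1}
  ]
}}

```text
time_s: 23.52
tool_pos: [0.6414, -0.1755, 0.0962]
tool_rot: [0.001, -0.02, 1.0, -0.0]
wrist_force: [-0.1, -0.2, -2.0]
opening: 0.265
grip_force: 49.3
```

Run:
```python
from h import *
np.set_printoptions(precision=4,suppress=True)
s=snap('side','side6');p,r=cmdpose();print(p,r.apply([1,0,0]))
e=np.array([.4257,-.1829,.098]);ax=-np.array([np.cos(.0368),np.sin(.0368),0])
g=p+[0,0,.0021];d=g-e;print('axial dist',-d@ax,'lat',d-(d@ax)*ax)
# rod midline in side image: columns between collar & nose, bright pixels perpendicular profile
L=cv2.cvtColor(s['color'],cv2.COLOR_RGB2GRAY).astype(float)
from scipy.ndimage import map_coordinates
for k in (.06,.08,.1,.12,.135,.143,.146,.149,.152,.155):
    q=proj(s,[g+ax*k,g+ax*(k+.005)]);u=(q[1]-q[0])/np.linalg.norm(q[1]-q[0]);n=np.array([-u[1],u[0]])
    o=np.arange(-6,6.1,1);v=[map_coordinates(L,[[q[0][1]+n[1]*j],[q[0][0]+n[0]*j]],order=1)[0] for j in o];print(k,q[0].round(1),np.round(v).astype(int))
```

```text
[ 0.6413 -0.1755  0.0963] [-0.9992 -0.0405 -0.0013]
axial dist 0.21574624323903335 lat [ 0.     -0.0005  0.0004]
0.06 [334.3 190.1] [ 46  47  55  78 112 140 149 140 117 103 109 118 125]
0.08 [340.5 192.5] [122 104  94 102 122 142 150 145 135 132 136 139 138]
0.1 [346.9 195. ] [135 132 126 116 121 142 151 143 130 125 127 127 127]
0.12 [353.3 197.5] [127 127 122 116 122 139 149 144 132 127 130 133 135]
0.135 [358.1 199.4] [137 136 131 123 125 139 149 145 135 132 138 139 138]
0.143 [360.7 200.4] [137 137 135 129 129 141 150 146 134 129 130 130 131]
0.146 [361.7 200.7] [139 138 136 127 126 140 148 144 133 129 130 132 133]
0.149 [362.7 201.1] [138 137 133 123 120 133 142 139 131 131 133 134 135]
0.152 [363.6 201.5] [137 136 131 120 112 117 125 128 129 133 135 135 136]
0.155 [364.6 201.9] [136 135 130 119 105  99 107 115 126 133 135 136 136]
```

>>> {"op": "servo_tool", "data": {
  "plan": [
    {"delta_pos": [0.1,0.008,0.005],"roll": 0,"hand": 1},
    {"delta_pos": [0.1,0,0],"roll": 0,"hand": 1},
    {"delta_pos": [0.06,0,0],"roll": 0,"hand": 1},
    {"delta_pos": [0.06,0,0],"roll": 0,"hand": 1},
    {"delta_pos": [0.06,0,0],"roll": 0,"hand": 1},
    {"delta_pos": [0,0,0],"roll": 0,"hand": 1}
  ]
}}

```text
time_s: 24.32
tool_pos: [0.6177, -0.1758, 0.0951]
tool_rot: [-0.0, -0.02, 1.0, 0.0]
wrist_force: [-0.3, 1.1, -2.2]
opening: 0.266
grip_force: 49.3
```

>>> {"op": "servo_tool", "data": {
  "plan": [
    {"delta_pos": [0.1,0,0],"roll": 0,"hand": 1},
    {"delta_pos": [0.15,0,0],"roll": 0,"hand": 1},
    {"delta_pos": [0.15,0,0],"roll": 0,"hand": 1},
    {"delta_pos": [0.15,0,0],"roll": 0,"hand": 1},
    {"delta_pos": [0.15,0,0],"roll": 0,"hand": 1},
    {"delta_pos": [0.15,0,0],"roll": 0,"hand": 1},
    {"delta_pos": [0.15,0,0],"roll": 0,"hand": 1},
    {"delta_pos": [0.15,0,0],"roll": 0,"hand": 1},
    {"delta_pos": [0,0,0],"roll": 0,"hand": 1}
  ]
}}

```text
time_s: 25.45
tool_pos: [0.5482, -0.1786, 0.095]
tool_rot: [-0.0, -0.02, 1.0, 0.0]
wrist_force: [-0.7, 1.5, 0.1]
opening: 0.264
grip_force: 49.4
```

>>> {"op": "servo_tool", "data": {
  "plan": [
    {"delta_pos": [0.05,0,-0.012],"roll": 0,"hand": 1},
    {"delta_pos": [0.05,0,0],"roll": 0,"hand": 1},
    {"delta_pos": [0.05,0,0],"roll": 0,"hand": 1},
    {"delta_pos": [0.05,0,0],"roll": 0,"hand": 1},
    {"delta_pos": [0.05,0,0],"roll": 0,"hand": 1},
    {"delta_pos": [0.05,0,0],"roll": 0,"hand": 1},
    {"delta_pos": [0,0,0],"roll": 0,"hand": 1}
  ]
}}

```text
time_s: 26.32
tool_pos: [0.5308, -0.1793, 0.0958]
tool_rot: [-0.0, -0.02, 1.0, 0.0]
wrist_force: [-0.1, 0.6, -1.4]
opening: 0.264
grip_force: 49.4
```

>>> {"op": "servo_tool", "data": {
  "plan": [
    {"delta_pos": [0.08,0,0],"roll": 0,"hand": 1},
    {"delta_pos": [0.1,0,0],"roll": 0,"hand": 1},
    {"delta_pos": [0.1,0,0],"roll": 0,"hand": 1},
    {"delta_pos": [0.08,0,0],"roll": 0,"hand": 1},
    {"delta_pos": [0.03,0,0],"roll": 0,"hand": 1},
    {"delta_pos": [0.02,0,0],"roll": 0,"hand": 1},
    {"delta_pos": [0,0,0],"roll": 0,"hand": 1}
  ]
}}

```text
time_s: 27.2
tool_pos: [0.5065, -0.1803, 0.0958]
tool_rot: [-0.0, -0.02, 1.0, 0.0]
wrist_force: [-1.0, 0.5, -1.0]
opening: 0.264
grip_force: 49.4
```

>>> {"op": "servo_tool", "data": {
  "plan": [
    {"delta_pos": [0.02,0,0],"roll": 0,"hand": 1},
    {"delta_pos": [0.02,0,0],"roll": 0,"hand": 1},
    {"delta_pos": [0.02,0,0],"roll": 0,"hand": 1},
    {"delta_pos": [0,0,0],"roll": 0,"hand": 1}
  ]
}}

```text
time_s: 27.7
tool_pos: [0.5054, -0.1808, 0.0962]
tool_rot: [0.002, -0.02, 1.0, -0.001]
wrist_force: [13.8, 4.1, -7.1]
opening: 0.261
grip_force: 49.4
```

>>> {"op": "servo_tool", "data": {
  "plan": [
    {"delta_pos": [0.015,0,0],"roll": 0,"hand": 1},
    {"delta_pos": [0,0,0],"roll": 0,"hand": 1}
  ]
}}

```text
time_s: 27.95
tool_pos: [0.5054, -0.1809, 0.0963]
tool_rot: [0.003, -0.02, 1.0, -0.001]
wrist_force: [19.0, 5.9, -10.0]
opening: 0.262
grip_force: 49.5
```

Run:
```python
from h import *
from scipy.ndimage import map_coordinates
s=snap('side');p,r=cmdpose();print(p,manip.state()['wrist_force'])
L=cv2.cvtColor(s['color'],cv2.COLOR_RGB2GRAY).astype(float)
e=np.array([.4257,-.1829,.098]);ax=np.array([np.cos(.0368),np.sin(.0368),0])
for dz in(0.,.0085,-.0085):
  print(dz,[(k,int(map_coordinates(L,[[q[1]],[q[0]]],order=1)[0])) for k in range(-20,80,3) for q in proj(s,e+ax*k/1000+[0,0,dz])])
```

```text
[ 0.50532925 -0.18088463  0.09631782] [ 18.79147948   6.46125267 -10.09975419]
0.0 [(-20, 148), (-17, 148), (-14, 149), (-11, 148), (-8, 149), (-5, 148), (-2, 148), (1, 149), (4, 147), (7, 149), (10, 148), (13, 148), (16, 148), (19, 147), (22, 148), (25, 147), (28, 148), (31, 148), (34, 146), (37, 142), (40, 127), (43, 112), (46, 115), (49, 124), (52, 127), (55, 130), (58, 125), (61, 97), (64, 55), (67, 31), (70, 29), (73, 36), (76, 42), (79, 37)]
0.0085 [(-20, 127), (-17, 125), (-14, 127), (-11, 126), (-8, 128), (-5, 127), (-2, 126), (1, 128), (4, 128), (7, 133), (10, 135), (13, 132), (16, 132), (19, 129), (22, 123), (25, 121), (28, 121), (31, 120), (34, 117), (37, 110), (40, 104), (43, 111), (46, 123), (49, 128), (52, 131), (55, 127), (58, 103), (61, 62), (64, 31), (67, 20), (70, 18), (73, 22), (76, 25), (79, 23)]
-0.0085 [(-20, 87), (-17, 89), (-14, 89), (-11, 86), (-8, 86), (-5, 85), (-2, 86), (1, 87), (4, 84), (7, 83), (10, 83), (13, 87), (16, 86), (19, 82), (22, 81), (25, 81), (28, 85), (31, 87), (34, 89), (37, 91), (40, 91), (43, 99), (46, 115), (49, 123), (52, 125), (55, 126), (58, 124), (61, 106), (64, 71), (67, 44), (70, 38), (73, 48), (76, 61), (79, 60)]
```

>>> {"op": "servo_tool", "data": {
  "plan": [
    {"delta_pos": [-0.025,0,0],"roll": 0,"hand": 1},
    {"delta_pos": [0,0,0],"roll": 0,"hand": 0.6},
    {"delta_pos": [0,0,0],"roll": 0,"hand": 0},
    {"delta_pos": [0,0,0],"roll": 0,"hand": 0},
    {"delta_pos": [0,0,0],"roll": 0,"hand": 0},
    {"delta_pos": [0,0,0],"roll": 0,"hand": 0},
    {"delta_pos": [0,0,0],"roll": 0,"hand": 0},
    {"delta_pos": [0,0,-0.3],"roll": 0,"hand": 0},
    {"delta_pos": [0,0,-0.6],"roll": 0,"hand": 0},
    {"delta_pos": [0.2,0,-0.8],"roll": 0,"hand": 0},
    {"delta_pos": [0,0.5,-0.7],"roll": 0,"hand": 0},
    {"delta_pos": [0,0.8,0],"roll": 0,"hand": 0},
    {"delta_pos": [0,0.9,0],"roll": 0,"hand": 0},
    {"delta_pos": [0,0.9,0],"roll": 0,"hand": 0},
    {"delta_pos": [0,0.9,0],"roll": 0,"hand": 0},
    {"delta_pos": [0,0,0],"roll": 0,"hand": 0}
  ]
}}

```text
time_s: 30.0
tool_pos: [0.4813, 0.062, 0.2399]
tool_rot: [0.0, -0.022, 1.0, 0.0]
wrist_force: [0.9, -0.6, 0.1]
opening: 0.997
grip_force: 0.0
```

Run:
```python
from h import *
from scipy.ndimage import map_coordinates
np.set_printoptions(precision=4,suppress=True)
t=snap('top','topend');s=snap('side','sideend')
for n,px in(('rod',(412,270)),('rod_tip',(412,305)),('stone',(450,288))):
  for c in(t,s): print(n,[(np.round(d['location'],1),round(d['p'],2)) for d in manip.place_of(c,n)[:4]])
e=np.array([.4257,-.1829,.098]);ax=np.array([np.cos(.0368),np.sin(.0368),0])
print('expected collar/tip t,s',proj(t,[e+.05*ax,e-.075*ax]),proj(s,[e+.05*ax,e-.075*ax]))
for nm,c in(('t',t),('s',s)):
  L=cv2.cvtColor(c['color'],cv2.COLOR_RGB2GRAY).astype(float)
  print(nm,[(k,int(map_coordinates(L,[[q[1]],[q[0]]],order=1)[0])) for k in range(-95,110,4) for q in proj(c,e+ax*k/1000)])
  for k in(-70,-20,20,70):
    q=proj(c,[e+ax*k/1000,e+ax*(k+5)/1000]);u=(q[1]-q[0])/np.linalg.norm(q[1]-q[0])
    print(k,[int(map_coordinates(L,[[q[0][1]+u[0]*j],[q[0][0]-u[1]*j]],order=1)[0]) for j in range(-8,9)])
r=region(t,'stone',(450,288));print(r['extent'],r['p'],proj(t,pose([.4292,-.2828,-1.534],STONE,.074)).min(0),proj(t,pose([.4292,-.2828,-1.534],STONE,.074)).max(0))
```

```text
rod [(array([407.5, 264.5]), 0.86), (array([433.8, 355.8]), 0.81), (array([362.8, 154.3]), 0.6)]
rod [(array([369.3, 203.8]), 0.72), (array([263.8, 203.7]), 0.7), (array([446.1, 237.9]), 0.59), (array([411.3, 220.5]), 0.29)]
rod_tip [(array([448.9, 408.9]), 0.87), (array([497.3, 285.4]), 0.64), (array([341.2, 116.8]), 0.6), (array([410.4, 321.6]), 0.56)]
rod_tip [(array([224.7, 201.1]), 0.71)]
stone [(array([444.8, 287. ]), 0.84), (array([284.2, 274.7]), 0.61)]
stone [(array([399.8, 196. ]), 0.88), (array([410. , 224.1]), 0.5)]
expected collar/tip t,s [[404.2451 268.3053]
 [408.851  323.7569]] [[368.0539 203.4731]
 [410.4189 219.9812]]
t [(-95, 186), (-91, 182), (-87, 181), (-83, 181), (-79, 179), (-75, 152), (-71, 163), (-67, 180), (-63, 181), (-59, 181), (-55, 180), (-51, 181), (-47, 166), (-43, 165), (-39, 167), (-35, 179), (-31, 179), (-27, 180), (-23, 179), (-19, 180), (-15, 181), (-11, 180), (-7, 177), (-3, 177), (1, 178), (5, 181), (9, 179), (13, 182), (17, 179), (21, 176), (25, 178), (29, 179), (33, 177), (37, 161), (41, 95), (45, 89), (49, 88), (53, 86), (57, 56), (61, 12), 
[... 709 characters left out ...]
(-3, 144), (1, 145), (5, 144), (9, 144), (13, 144), (17, 144), (21, 141), (25, 142), (29, 145), (33, 144), (37, 140), (41, 118), (45, 108), (49, 113), (53, 99), (57, 78), (61, 49), (65, 18), (69, 10), (73, 8), (77, 8), (81, 9), (85, 10), (89, 11), (93, 19), (97, 62), (101, 105), (105, 120), (109, 122)]
-70 [75, 70, 66, 67, 72, 85, 110, 127, 131, 122, 99, 80, 74, 77, 82, 88, 95]
-20 [24, 21, 19, 19, 32, 68, 109, 137, 144, 133, 118, 117, 126, 131, 131, 131, 134]
20 [23, 19, 18, 18, 29, 65, 105, 132, 141, 132, 116, 112, 117, 123, 126, 128, 132]
70 [131, 129, 122, 103, 69, 33, 14, 10, 10, 10, 16, 46, 87, 117, 130, 133, 132]
[397.0, 268.6, 498.4, 305.3] 0.7 [395.5434 271.0723] [501.4441 305.7288]
```

```bash
python3 -c "
from plant import manip
print(manip.job_done())"
```

```text
the job is handed in; nothing more can be done
None
```

I loaded the whetstone home in the nest, pushed the keeper rod through both ears until its collar met the ear, released both, and handed in at about 30 s of the 70 s; no verdict came back, and I inferred the stone's seat from images and contact force because I could not read the sensing pin.

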